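# Pack the coupling rebuild kit

## Robot

A 6-joint arm with a two-finger parallel gripper is mounted at the origin on the work surface. World frame = base frame: x ahead of the robot, y to its left, z up, the work surface at z = 0. Lengths are in m, angles in rad, forces in N, time in s.
With the tool pointing down it reaches from about 0.425 to 0.925 m from the base axis. Payload 12.5 kg.
Tool frame: the origin (TCP) lies at the very end of the fingers, on their centre line; the grasp point (between the pads) lies 19 mm behind it; x points along the fingers, y is the direction in which the jaws open and shut, and the axes are right-handed (so a half turn about x gives the same grasp; the last joint's range is limited). The gripper opens to 85 mm and grips with 20 to 120 N. Pads are 22 mm wide; open, the fingers measure 114 mm over their backs; the gripper's body (76 mm by 85 mm) begins 54 mm behind the grasp point. The pads swing forward as they close: fully open they stand 13 mm farther back than shut.
Start: joints at [-1.403, 0.491, 1.559, -0, 1.092, -0.106], TCP at [0.169, -0.602, 0.231] pointing down, gripper open.
Joint ranges: [-3.1, 3.1], [-0.84, 2.19], [0.05, 2.79], [-1.13, 4.28], [0.06, 2.93], [-2.69, 2.69]. Speed limits (rad/s): [2.22, 2.22, 2.79, 3.14, 3.14, 3.14].

## Interface

Orientations are given as a 3x3 rotation matrix whose columns are the frame's x, y, z axes.
In Python, from rig import robot gives the robot as it stands.
- The arm moves only by the tool step_arm, never from a script. Its argument "rows" is text: rows parted by semicolons, each of 4 numbers parted by spaces: the shift along the tool's x, y, z in cm, then the turn about the tool's x in rad. A call has 1 to 20 rows; each row shifts and turns the commanded pose from where the row before left it, along the tool's axes as they then stand; what a row does not reach is not made up. A row lasts 1/12 s, in which the tool goes at most 41.7 mm and 7.16 degrees, less where a joint would pass 70% of its speed; a pose out of reach is approached as far as the arm can. A call is refused whole if a number of a shift passes 4.17 or a number of a turn 0.125, either way. A call with a gripper value outside its range is refused whole. "fingers" is the closure, from 0 (fully open) to 1 (shut), set as the call begins (left out, the last holds). The fingers move at their own pace and stop on an object; the grip force is fixed at half the most. Time passes only in rows, so rows that do not move let the fingers close. It gives the time, the measured TCP pose, the force and the opening at its end, in the units of the state.
- robot.state(): the state, without advancing time (a new reading comes with each control period).
- robot.snapshot(name): name is "side" or "top" or "wrist"; returns (picture, depth): 420x560x3 uint8, red, green, blue; 420x560 float32, m along the optical axis (not along the pixel's ray), 0 where there is no reading.
- robot.camera_model(name): a dict with "fx", "fy", "cx", "cy" (pixels), "position" and "attitude" of the camera in the world; the wrist camera has in their place "T_tool_cam" (4x4, takes a point from camera to tool coordinates, whose origin is the TCP and whose axes are the tool frame's). Camera axes: x right, y up, looking along -z (the intrinsics and any distortion apply to the point x, -y, -z); pixel columns grow to the right and rows downward; lengths in m; the calibration is good to about 2 mm. A picture is of the moment at which its call begins: read the wrist's pose just before it. camera_model takes no time and is no camera call.
- robot.finish_job(): hands the job in, once; it reports no verdict.
Trained networks look in the newest picture that a camera, given by its name, has taken for a name from the list of things; names that differ only in an ending like _2 or _b are one class to them, and where a whole thing is asked for, a point or a joint stands for the part that bears it (a point fixed in the world has none). Each returns a list of dicts, best first, with "conf" (0 to 1); they miss things now and then, are a little off and sometimes report something else, mostly with a low value. They report only what shows in the picture. A call takes as long as a camera call. They do not tell look-alikes from the thing itself.
- robot.outline_of(camera, name): "region" (420x560 bool, what is visible of it) and "pixel" ([column, row] in pixels, amid what is visible of it).
- robot.landmark_of(camera, name): "pixel" ([column, row] in pixels: a listed point, or the origin of a listed thing).
The state is a dict: "time_s": time; "joints": joint angles; "joint_vel": joint speeds; "tau": joint torques, N m; "eef_pos": TCP position; "eef_rot": TCP orientation; "force": force on the tool from outside, world axes, zero at the start; "wrist_torque": the same for the moment, N m; "finger_gap": opening from 0.0 (shut) to 1.0 (fully open).
Only numpy, scipy, OpenCV 4.12 (cv2) and the standard library are available. Lean on these libraries where they do the work, as an engineer would, in place of code of your own. Each camera call takes 0.05 s, during which the arm holds its last target. There are 200 camera calls.

## Task

Pack the rebuild kit in the blue box on the bench: lay the long link plate in the long recess, the large hexagon nut in the square recess and the flanged bush, flange down, in the round recess, each seated flat on the bottom of its recess and let go. The short link, the small nut and the plain bush without a flange are not part of the kit: leave them where they are.

Things in the scene. Friction and masses are not known exactly. Their poses are not given: they have to be found in the camera images.
- box: Open blue plastic kit box fixed on the bench, 314 (own x) x 160 (own y) x 45 mm high, walls and floor 5 mm thick, holding three white insert plates. Origin: centre of its underside; z up.
- insert_long: Fixed white insert plate in the blue box, 86 (own x) x 140 (own y) x 8 mm, with a long rectangular (56 mm along its x, 130 mm along its y) recess, 5 mm deep and lined black, in the middle of its top. Origin: centre of its underside, on the box floor 5 mm above the bench; recess floor 3 mm above the origin. x along the box's long side, z up. The three lie 92 mm apart, in any order.
- insert_square: Fixed white insert plate in the blue box, 86 (own x) x 140 (own y) x 8 mm, with a square (74 x 74 mm) recess, 5 mm deep and lined black, in the middle of its top. Origin: centre of its underside, on the box floor 5 mm above the bench; recess floor 3 mm above the origin. x along the box's long side, z up. The three lie 92 mm apart, in any order.
- insert_round: Fixed white insert plate in the blue box, 86 (own x) x 140 (own y) x 8 mm, with a round (76 mm diameter) recess, 5 mm deep and lined black, in the middle of its top. Origin: centre of its underside, on the box floor 5 mm above the bench; recess floor 3 mm above the origin. x along the box's long side, z up. The three lie 92 mm apart, in any order.
- link_long: Loose steel link plate lying flat: 110 mm long (own x), 20 mm thick, with a round eye of 36 mm diameter with an 18 mm hole at each end and a straight waist between them, 30 mm wide (own y) and 53 mm long. 0.36 to 0.59 kg. Origin: centre of its underside; z up.
- nut_large: Loose plain steel hexagon nut lying flat: 46 mm across flats, 24 mm high. 0.18 to 0.29 kg. Origin: centre of its underside; x points square to one pair of flats (the other pairs every 60 degrees), z up.
- bush_flanged: Loose steel bush standing on its flange: tube of 36 mm outside and 26 mm inside diameter, 45 mm high overall, with a flange of 56 mm diameter, 6 mm thick, at the bottom. 0.20 to 0.33 kg. Origin: centre of its underside; z up along its axis.
- link_short: Loose steel link plate lying flat: 75 mm long (own x), 20 mm thick, with a round eye of 36 mm diameter with an 18 mm hole at each end and a straight waist between them, 30 mm wide (own y), and not part of the kit. 0.3 kg. Origin: centre of its underside; z up.
- nut_small: Not part of the kit. Loose plain steel hexagon nut lying flat: 30 mm across flats, 16 mm high. 0.07 kg. Origin: centre of its underside; x points square to one pair of flats (the other pairs every 60 degrees), z up.
- bush_plain: Not part of the kit. Loose steel bush standing on end: a plain tube without a flange, 36 mm outside diameter, 45 mm high. 0.19 kg. Origin: centre of its underside; z up along its axis.
Things that resemble listed ones, but are neither listed nor needed, are in the scene too. Leave any orange look-alike of the bush_flanged alone. Leave any orange look-alike of the link_long alone.

How it is judged:
At the end, for the whole second after the job is handed in: Long link, large nut and flanged bush each in its own recess: within 20 mm of the insert's middle, underside within 2.5 mm of the recess floor, level within 0.08 rad, released and at rest; short link, small nut and plain bush within 20 mm of where they started (horizontal distance between link_long and insert_long below 0.02 m and z of link_long in the frame of insert_long between 0 and 0.0055 m and angle between each of link_long, nut_large, bush_flanged's own z axis and vertical below 0.08 rad and linear speed of each of link_long, nut_large, bush_flanged below 0.02 m/s and angular speed of each of link_long, nut_large, bush_flanged below 0.2 rad/s and contact force between each of link_long, nut_large, bush_flanged and the fingers below 0.1 N and horizontal distance between nut_large and insert_square below 0.02 m and z of nut_large in the frame of insert_square between 0 and 0.0055 m and horizontal distance between bush_flanged and insert_round below 0.02 m and z of bush_flanged in the frame of insert_round between 0 and 0.0055 m and distance of each of link_short, nut_small, bush_plain from where it was at the start of the episode below 0.02 m); the robot touches nothing.
It fails at once if The short link, the small nut or the plain bush is moved more than 20 mm from its place (distance of any of link_short, nut_small, bush_plain from where it was at the start of the episode above 0.02 m).
It also fails if it takes over 93 s, if anything falls off the work surface, if the arm or the gripper's body presses on something with over 40 N, if the wrist force passes 120 N, or if a joint passes its speed limit or range.

## Working session

There is one attempt and no reset: what is moved stays moved. The work goes in short steps, Python scripts to look and compute and a tool call to move; the robot and the scene stay as the last step left them, time stands still between calls to the robot, and variables do not carry over. Pictures are saved under pics/ and viewed, about 12 in all and at most 16, crops included, and the job is handed in when it is done.

Besides the shell and the picture viewer there is one more tool, called after "Call:" in YAML: its name, and indented under it one key for each argument. step_arm: Moves the arm, as the interface text tells. Its arguments: {"type":"object","properties":{"rows":{"type":"string"},"fingers":{"type":"number"}},"required":["rows"]}

```bash
ls; mkdir -p pics; cat > h.py <<'E'
import numpy as np, cv2
from rig import robot
def cam(n, st=None):
    m=robot.camera_model(n)
    if 'T_tool_cam' in m:
        st=st or robot.state(); T=np.eye(4); T[:3,:3]=st['eef_rot']; T[:3,3]=st['eef_pos']; T=T@np.array(m['T_tool_cam'])
        return m,T[:3,:3],T[:3,3]
    return m,np.array(m['attitude']),np.array(m['position'])
def cloud(n,d,st=None):
    m,R,p=cam(n,st); v,u=np.mgrid[:420,:560]
    P=np.stack([(u-m['cx'])/m['fx']*d,-(v-m['cy'])/m['fy']*d,-d],-1)
    return P@R.T+p
def snap(n,f=None):
    st=robot.state(); im,d=robot.snapshot(n)
    if f: cv2.imwrite('pics/'+f,im[:,:,::-1])
    return im,d,cloud(n,d,st)
E
python3 - <<'E'
from h import *
for n in ['top','side']:
    im,d,C=snap(n,n+'0.png'); np.save(n+'.npy',C)
    print({k:np.round(v,3).tolist() if not isinstance(v,str) else v for k,v in robot.camera_model(n).items()})
    for k in ['box','insert_long','insert_square','insert_round','link_long','nut_large','bush_flanged','link_short','nut_small','bush_plain']:
        if n=='side': continue
        for o in robot.outline_of(n,k)[:3]:
            r=o['region']&(d>0); P=C[r]
            if len(P)<5: continue
            zt=np.percentile(P[:,2],90); Q=P[P[:,2]>zt-.008]
            c,s,a=cv2.minAreaRect((Q[:,:2]*1000).astype(np.float32)); col=im[r].mean(0)
            print(n,k,round(o['conf'],2),np.round(o['pixel']),len(P),'zt',round(zt,3),'rect',np.round(c),np.round(s),round(a,1),'col',np.round(col))
print(robot.state())
E
```

```text
pics
{'fx': 486.963, 'fy': 486.963, 'cx': 275.485, 'cy': 222.156, 'position': [0.408, -0.038, 1.224], 'attitude': [[-0.016, 0.997, -0.08], [-1.0, -0.016, 0.005], [0.004, 0.081, 0.997]]}
top box 0.77 [142. 222.] 2594 zt 0.045 rect [520. 222.] [314. 162.] 8.1 col [ 31.  53. 103.]
top insert_long 0.82 [170. 221.] 1956 zt 0.013 rect [521. 219.] [ 88. 148.] 8.7 col [86. 86. 84.]
top insert_square 0.56 [174. 257.] 1960 zt 0.014 rect [430. 206.] [ 88. 146.] 8.0 col [102. 102.  99.]
top insert_square 0.25 [316. 236.] 205 zt 0.026 rect [ 462. -135.] [47. 45.] 89.1 col [148. 146. 144.]
top insert_round 0.76 [161. 187.] 1922 zt 0.014 rect [612. 232.] [ 88. 146.] 7.4 col [113. 113. 109.]
top link_long 0.91 [286. 285.] 478 zt 0.022 rect [357. -72.] [108.  34.] 52.3 col [213. 115.  45.]
top link_long 0.71 [259. 188.] 428 zt 0.021 rect [591.  -6.] [105.  33.] 33.1 col [148. 147. 147.]
top nut_large 0.48 [313. 236.] 197 zt 0.026 rect [ 462. -135.] [47. 45.] 89.1 col [149. 147. 146.]
top bush_flanged 0.7 [405. 166.] 351 zt 0.044 rect [ 643. -373.] [33. 34.] 2.7 col [173.  89.  35.]
top bush_flanged 0
[... 742 characters left out ...]
, -2.04424062e-05,
        1.09169933e+00, -1.05646048e-01]), 'joint_vel': array([-0.00034641, -0.00246144,  0.00012794,  0.00022095,  0.00039158,
       -0.00027951]), 'tau': array([ 5.15753782e-04, -6.18003631e+01, -2.61770117e+01, -1.69580376e-04,
        4.69025053e-04,  3.59343147e-06]), 'eef_pos': array([ 0.16902849, -0.60171038,  0.23131254]), 'eef_rot': array([[-8.46214692e-06,  2.70470942e-01, -9.62728139e-01],
       [-5.85192870e-05, -9.62728137e-01, -2.70470941e-01],
       [-9.99999998e-01,  5.40493995e-05,  2.39745136e-05]]), 'force': array([-0.64047824,  0.03133367,  0.73368714]), 'wrist_torque': array([ 0.02557381,  0.00760717, -0.03260316]), 'finger_gap': 1.0030211912909215}
```

View pics/top0.png

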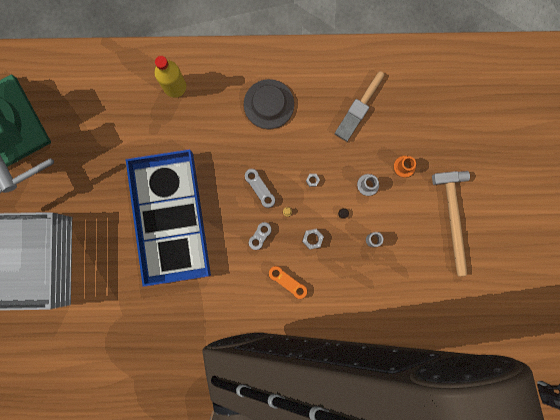

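```bash
python3 - <<'E'
from h import *
C=np.load('top.npy').reshape(-1,3)
# true orientations via tops
for n,c,r in [('long',(.591,-.006),.075),('short',(.472,-.005),.055),('nut',(.462,-.135),.04),('bushF',(.597,-.278),.04),('bushP',(.46,-.285),.04),('orF',(.643,-.373),.04),('orL',(.357,-.072),.075),('nuts',(.612,-.138),.03)]:
    Q=C[(np.hypot(C[:,0]-c[0],C[:,1]-c[1])<r)&(C[:,2]>.01)]
    zt=np.percentile(Q[:,2],85);Q=Q[abs(Q[:,2]-zt)<.005][:,:2]
    R=cv2.minAreaRect((Q*1000).astype(np.float32)); w,v=np.linalg.eigh(np.cov(Q.T)); a=np.degrees(np.arctan2(v[1,1],v[0,1]))
    print(n,len(Q),round(zt,4),'ctr',np.round(R[0],1),np.round(R[1]),'ax deg',round(a,1))
P=cv2.boxPoints
Q=C[(abs(C[:,2]-.045)<.004)&(C[:,1]>.1)&(C[:,0]>.3)];print(cv2.minAreaRect((Q[:,:2]*1000).astype(np.float32)))
Q=C[(C[:,2]>.004)&(C[:,1]>.14)&(C[:,0]>.3)&(C[:,2]<.02)]
E
```

```text
long 401 0.021 ctr [592.2  -5.5] [106.  35.] ax deg -147.2
short 252 0.0211 ctr [472.1  -4.3] [34. 73.] ax deg 147.4
nut 168 0.0255 ctr [ 462.3 -134.4] [45. 48.] ax deg 150.0
bushF 83 0.045 ctr [ 597.2 -279.4] [35. 33.] ax deg 103.3
bushP 80 0.0448 ctr [ 458.  -286.5] [34. 33.] ax deg 98.5
orF 82 0.0447 ctr [ 642.7 -373. ] [33. 34.] ax deg 101.8
orL 1000 1.224 ctr [408.3 -37.9] [0. 0.] ax deg 175.5
nuts 77 0.0168 ctr [ 611.6 -139.3] [29. 33.] ax deg 167.4
((580.4970703125, 397.052734375), (517.8251342773438, 499.96484375), 7.000964641571045)
```

```bash
cat >> h.py <<'E'
def plan(xyz,yaw=None):
    "shift in tool axes (cm) with the present orientation, then turn (rad) for tool-y yaw in deg (mod 180)"
    st=robot.state(); R=st['eef_rot']; s=R.T@(np.array(xyz)-st['eef_pos'])*100
    y0=np.arctan2(R[1,1],R[0,1]); t=0
    if yaw is not None: t=-((np.radians(yaw)-y0+np.pi/2)%np.pi-np.pi/2)
    print('t',round(st['time_s'],2),'pos',np.round(st['eef_pos'],4),'yaw',round(np.degrees(y0),1),'j',np.round(st['joints'],2),'gap',round(st['finger_gap'],2),'F',np.round(st['force'],1))
    print('shift',np.round(s,2),'|s|',round(np.linalg.norm(s),1),'then turn',round(t,3))
    return s,t
E
python3 - <<'E'
from h import *
plan((.592,-.0055,.15),-57.2); print(np.round(robot.camera_model('wrist')['T_tool_cam'],3))
E
```

```text
t 0.6 pos [ 0.169  -0.6017  0.2313] yaw -74.3 j [-1.4   0.49  1.56 -0.    1.09 -0.11] gap 1.0 F [-0.6  0.   0.7]
shift [  8.13 -45.96 -56.85] |s| 73.6 then turn -0.299
[[ 0.001  0.286 -0.958 -0.142]
 [ 1.     0.001  0.001  0.001]
 [ 0.001 -0.958 -0.286 -0.071]
 [ 0.     0.     0.     1.   ]]
```

Call:
step_arm:
  rows: "0.4 -2.3 -2.84 0;0.4 -2.3 -2.84 0;0.4 -2.3 -2.84 0;0.4 -2.3 -2.84 0;0.4 -2.3 -2.84 0;0.4 -2.3 -2.84 0;0.4 -2.3 -2.84 0;0.4 -2.3 -2.84 0;0.4 -2.3 -2.84 0;0.4 -2.3 -2.84 0;0.4 -2.3 -2.84 0;0.4 -2.3 -2.84 0;0.4 -2.3 -2.84 0;0.4 -2.3 -2.84 0;0.4 -2.3 -2.84 0;0.4 -2.3 -2.84 0;0.4 -2.3 -2.84 0;0.4 -2.3 -2.84 0"

```text
time_s: 2.1
eef_pos: [0.5501, -0.0632, 0.1592]
eef_rot: [[0.0, 0.271, -0.963], [-0.0, -0.963, -0.271], [-1.0, 0.0, -0.0]]
force: [-0.2, -0.5, 0.5]
finger_gap: 1.002
```

Call:
step_arm:
  rows: "0.4 -2.1 -2.8 0;0.4 -2.1 -2.8 0;0 0 0 -0.1;0 0 0 -0.1;0 0 0 -0.1;0 0 0 0;0 0 0 0"

```text
time_s: 2.68
eef_pos: [0.5918, -0.0094, 0.1513]
eef_rot: [[0.0, 0.54, -0.842], [-0.0, -0.842, -0.54], [-1.0, 0.0, -0.0]]
force: [0.9, 0.3, 0.5]
finger_gap: 1.0
```

```bash
cat >> h.py <<'E'
def tops(C,c,r,zlo,zhi):
    C=C.reshape(-1,3); Q=C[(np.hypot(C[:,0]-c[0],C[:,1]-c[1])<r)&(C[:,2]>zlo)&(C[:,2]<zhi)]
    R=cv2.minAreaRect((Q[:,:2]*1000).astype(np.float32)); w,v=np.linalg.eigh(np.cov(Q[:,:2].T))
    print('n',len(Q),'z',np.round(np.median(Q[:,2]),4),'ctr',np.round(R[0],1),np.round(R[1],1),'rectang',round(R[2],1),'axis',round(np.degrees(np.arctan2(v[1,1],v[0,1])),1))
    return R
E
python3 - <<'E'
from h import *
plan((.592,-.0055,.15),-57.2)
im,d,C=snap('wrist','w1.png'); tops(C,(.592,-.0055),.08,.013,.028)
E
```

```text
t 2.68 pos [ 0.5918 -0.0094  0.1513] yaw -57.3 j [-0.13  0.53  1.73 -0.    0.88  0.87] gap 1.0 F [0.9 0.3 0.5]
shift [ 0.13 -0.31 -0.22] |s| 0.4 then turn -0.002
n 4151 z 0.0198 ctr [592.1  -4.6] [108.7  34.7] rectang 32.8 axis -147.0
```

View pics/w1.png

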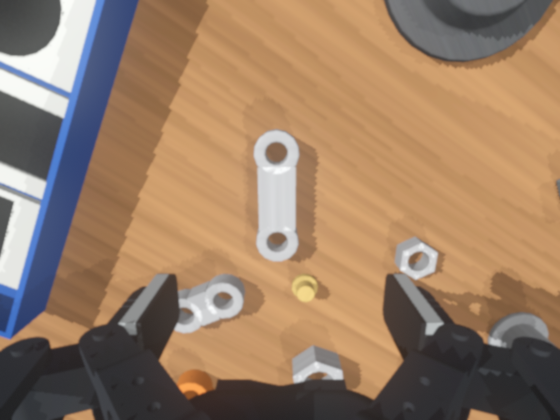

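Call:
step_arm:
  rows: "3.5 -0.2 -0.13 0;3.5 -0.2 -0.13 0;3.5 0 0 0;2.5 0 0 0;1.2 0 0 0;0.4 0 0 0;0 0 0 0;0 0 0 0"

```text
time_s: 3.4
eef_pos: [0.5925, -0.0048, 0.0065]
eef_rot: [[0.002, 0.542, -0.84], [-0.0, -0.84, -0.542], [-1.0, 0.001, -0.001]]
force: [0.8, -0.8, -0.1]
finger_gap: 1.001
```

Call:
step_arm:
  rows: "0 0 0 0;0 0 0 0;0 0 0 0;0 0 0 0;0 0 0 0;0 0 0 0;0 0 0 0;0 0 0 0;0 0 0 0;0 0 0 0"
  fingers: 1

```text
time_s: 4.23
eef_pos: [0.5921, -0.0047, 0.0061]
eef_rot: [[0.001, 0.543, -0.84], [-0.0, -0.84, -0.543], [-1.0, 0.001, -0.001]]
force: [-0.6, -1.1, 7.6]
finger_gap: 0.332
```

Call:
step_arm:
  rows: "-1 0 0 0;-3 0 0 0;-4 0 0 0;-4 0 0 0;-1 0 0 0;0 0 0 0"

```text
time_s: 4.73
eef_pos: [0.5927, -0.0046, 0.1384]
eef_rot: [[0.005, 0.543, -0.84], [-0.001, -0.84, -0.543], [-1.0, 0.003, -0.004]]
force: [0.3, 0.4, -5.9]
finger_gap: 0.33
```

```bash
python3 - <<'E'
from h import *
plan((.521,.2195,.1),8.1)
E
```

```text
t 4.73 pos [ 0.5927 -0.0046  0.1384] yaw -57.1 j [-0.12  0.55  1.74 -0.    0.85  0.88] gap 0.33 F [ 0.3  0.4 -5.9]
shift [  3.78 -22.73  -6.13] |s| 23.8 then turn -1.138
```

Call:
step_arm:
  rows: "0 -1.5 -0.41 0;0 -2.65 -0.71 0;0 -2.65 -0.71 0;0 -2.65 -0.71 0;0 -2.65 -0.71 0;0 -2.65 -0.71 0;0 -2.65 -0.71 0;0 -2.65 -0.71 0;0 -2.65 -0.71 0;0 0 0 -0.1;0 0 0 -0.12;0 0 0 -0.12;0 0 0 -0.12;0 0 0 -0.12;0 0 0 -0.12;0 0 0 -0.12;0 0 0 -0.12;0 0 0 -0.12;0 0 0 -0.08;0 0 0 0"

```text
time_s: 6.4
eef_pos: [0.5183, 0.2191, 0.1328]
eef_rot: [[-0.004, 0.989, 0.146], [-0.001, 0.146, -0.989], [-1.0, -0.004, 0.001]]
force: [-1.0, -1.0, -4.3]
finger_gap: 0.334
```

```bash
python3 - <<'E'
from h import *
plan((.521,.2195,.1),8.1)
im,d,C=snap('wrist','w2.png'); np.save('w2.npy',C); np.save('w2im.npy',im)
P=C.reshape(-1,3); g=im.reshape(-1,3).mean(1)
# black recess floors
m=(P[:,2]<.012)&(P[:,2]>.003)&(g<50)&(P[:,1]>.1)
u=np.array([np.cos(np.radians(8.1)),np.sin(np.radians(8.1))])
for n,c in [('long',(.521,.2195)),('sq',(.43,.206)),('rd',(.612,.232))]:
    q=P[m&(abs((P[:,:2]-c)@u)<.043)][:,:2]
    if len(q)>50: print(n,len(q),cv2.minAreaRect((q*1000).astype(np.float32)))
tops(C,(.521,.22),.07,.08,.13)
E
```

```text
t 6.4 pos [0.5183 0.2191 0.1328] yaw 8.4 j [ 0.28  0.53  1.81 -0.    0.81  0.14] gap 0.33 F [-1.  -1.  -4.3]
shift [ 3.28  0.28 -0.  ] |s| 3.3 then turn 0.005
n 147 z 0.1291 ctr [512.9 223.4] [ 25.1 101.7] rectang 5.1 axis 98.5
```

View pics/w2.png

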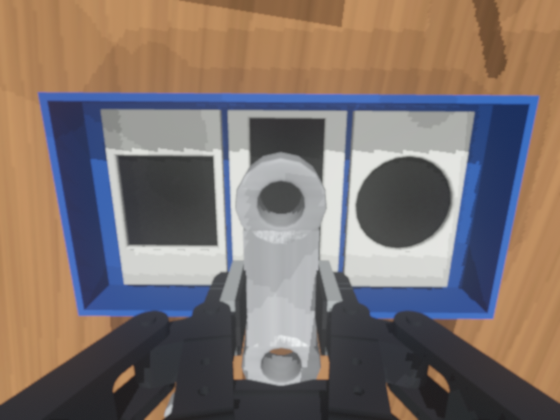

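```bash
python3 - <<'E'
from h import *
C=np.load('w2.npy'); im=np.load('w2im.npy'); 
for (u,v) in [(170,200),(405,200),(285,135),(200,120),(450,270),(280,180),(280,300)]: print((u,v),im[v,u],np.round(C[v,u],4))
m,R,p=cam('wrist')
g=im.max(2)
for n,box in [('sq',(105,230,140,260)),('rd',(350,460,145,260)),('long',(240,330,112,150))]:
    a,b,c,e=box; msk=np.zeros((420,560),np.uint8); msk[c:e,a:b]=g[c:e,a:b]<80
    k,l,s,_=cv2.connectedComponentsWithStats(msk); i=1+np.argmax(s[1:,4]); v,u=np.where(l==i)
    r=np.stack([(u-m['cx'])/m['fx'],-(v-m['cy'])/m['fy'],-np.ones(len(u))],-1)@R.T
    X=p+r*((.008-p[2])/r[:,2])[:,None]
    print(n,len(u),cv2.minAreaRect((X[:,:2]*1000).astype(np.float32)))
E
```

```text
(170, 200) [57 58 58] [0.4286 0.2102 0.0069]
(405, 200) [64 65 64] [0.6126 0.2379 0.0084]
(285, 135) [55 54 56] [0.5115 0.2736 0.0086]
(200, 120) [159 160 157] [0.4487 0.2754 0.0133]
(450, 270) [105 126 173] [0.6677 0.1825 0.0031]
(280, 180) [132 134 135] [0.5099 0.2653 0.1447]
(280, 300) [193 195 197] [0.5173 0.2152 0.1458]
sq 7818 ((428.0071716308594, 209.6956787109375), (71.4631118774414, 71.18885803222656), 7.869205951690674)
rd 6272 ((612.6472778320312, 234.45787048339844), (71.47017669677734, 71.98958587646484), 15.897578239440918)
long 2256 ((513.1707153320312, 274.3232727050781), (54.61561965942383, 21.97621726989746), 8.093127250671387)
```

Call:
step_arm:
  rows: "2.5 0.25 -0.2 0;3 0 0 0;3 0 0 0;2 0 0 0;0.8 0 0 0;0.4 0 0 0;0 0 0 0;0 0 0 0"

```text
time_s: 7.12
eef_pos: [0.5223, 0.2216, 0.0189]
eef_rot: [[0.001, 0.99, 0.142], [0.0, 0.142, -0.99], [-1.0, 0.001, -0.0]]
force: [0.2, -0.2, -5.9]
finger_gap: 0.334
```

```bash
python3 - <<'E'
from h import *
plan((.5205,.2215,.0145),8.1)
im,d,C=snap('wrist','w3.png')
E
```

```text
t 7.12 pos [0.5223 0.2216 0.0189] yaw 8.1 j [ 0.28  0.7   1.87 -0.    0.56  0.14] gap 0.33 F [ 0.2 -0.2 -5.9]
shift [ 0.44 -0.18 -0.01] |s| 0.5 then turn 0.001
```

View pics/w3.png

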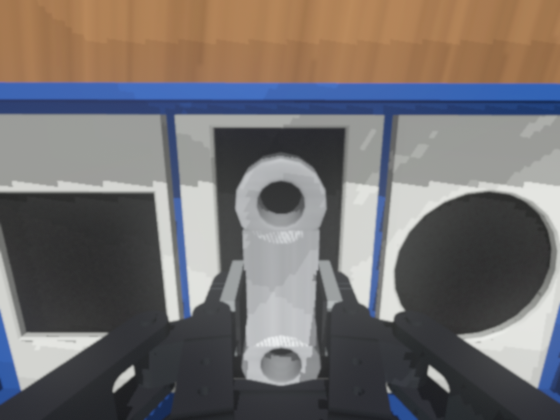

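Call:
step_arm:
  rows: "0.2 -0.1 0 0;0.2 0 0 0;0 0 0 0;0 0 0 0"

```text
time_s: 7.5
eef_pos: [0.521, 0.2213, 0.0145]
eef_rot: [[0.0, 0.99, 0.142], [-0.0, 0.142, -0.99], [-1.0, 0.0, 0.0]]
force: [0.5, 0.6, -5.5]
finger_gap: 0.328
```

Call:
step_arm:
  rows: "0 0 0 0;0 0 0 0;0 0 0 0;0 0 0 0;0 0 0 0"
  fingers: 0.5

```text
time_s: 7.92
eef_pos: [0.5211, 0.2213, 0.0145]
eef_rot: [[0.0, 0.99, 0.143], [0.0, 0.143, -0.99], [-1.0, 0.0, 0.0]]
force: [-0.2, -0.4, -0.5]
finger_gap: 0.503
```

Call:
step_arm:
  rows: "-1 0 0 0;-3 0 0 0;-3 0 0 0;-3 0 0 0;-3 0 0 0;0 0 0 0"

```text
time_s: 8.42
eef_pos: [0.5228, 0.2219, 0.1504]
eef_rot: [[0.008, 0.99, 0.143], [0.002, 0.143, -0.99], [-1.0, 0.008, -0.001]]
force: [0.4, 0.4, -0.2]
finger_gap: 0.497
```

```bash
python3 - <<'E'
from h import *
im,d,C=snap('wrist','w4.png'); tops(C,(.5205,.2215),.065,.02,.04)
plan((.462,-.134,.15),0)
E
```

```text
n 4408 z 0.0276 ctr [519.1 222.3] [ 34.6 109.2] rectang 8.4 axis 98.2
t 8.47 pos [0.522  0.2217 0.1478] yaw 8.2 j [ 0.29  0.51  1.8  -0.    0.83  0.14] gap 0.5 F [-0.5 -0.6 -0.8]
shift [ -0.31 -11.01  34.35] |s| 36.1 then turn 0.143
```

Call:
step_arm:
  rows: "0 -0.6 1.8 0;0 -0.95 2.95 0;0 -0.95 2.95 0;0 -0.95 2.95 0;0 -0.95 2.95 0;0 -0.95 2.95 0;0 -0.95 2.95 0;0 -0.95 2.95 0;0 -0.95 2.95 0;0 -0.95 2.95 0;0 -0.95 2.95 0;0 -0.95 2.95 0;0 0 0 0;0 0 0 0"
  fingers: 0

```text
time_s: 9.63
eef_pos: [0.4598, -0.1345, 0.1438]
eef_rot: [[-0.001, 0.99, 0.14], [0.0, 0.14, -0.99], [-1.0, -0.001, -0.001]]
force: [0.5, -0.9, 0.3]
finger_gap: 0.999
```

```bash
python3 - <<'E'
from h import *
im,d,C=snap('wrist','w5.png'); tops(C,(.462,-.134),.04,.018,.03)
P=C.reshape(-1,3); Q=P[(np.hypot(P[:,0]-.462,P[:,1]+.134)<.04)&(P[:,2]>.018)&(P[:,2]<.03)][:,:2]
for a in range(0,180,5):
    w=Q@[np.cos(np.radians(a)),np.sin(np.radians(a))]; print(a,np.round(1000*(np.percentile(w,99.5)-np.percentile(w,.5)),1),end='; ')
plan((.462,-.134,.15),0)
E
```

```text
n 1975 z 0.0236 ctr [ 462.  -134.6] [46.1 52.3] rectang 11.1 axis 104.0
0 47.4; 5 46.6; 10 45.7; 15 45.6; 20 46.8; 25 47.5; 30 48.3; 35 48.8; 40 49.1; 45 49.2; 50 49.1; 55 48.4; 60 47.7; 65 46.7; 70 45.8; 75 46.5; 80 47.5; 85 48.6; 90 49.4; 95 49.9; 100 50.0; 105 49.7; 110 49.3; 115 48.7; 120 47.9; 125 46.9; 130 45.9; 135 46.5; 140 47.3; 145 48.3; 150 48.8; 155 49.3; 160 49.4; 165 49.4; 170 49.0; 175 48.4; t 9.68 pos [ 0.4599 -0.1335  0.1439] yaw 8.1 j [-0.42  0.41  2.01  0.    0.73 -0.56] gap 1.0 F [ 0.5  0.6 -0.1]
shift [-0.61  0.2   0.07] |s| 0.6 then turn 0.141
```

View pics/w5.png

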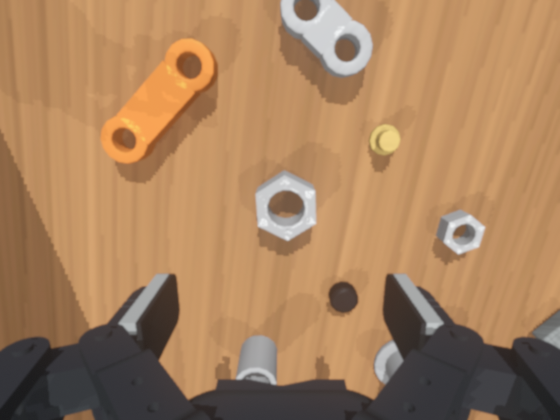

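Call:
step_arm:
  rows: "0 0.2 0.1 -0.05;3 0 0 0;3.5 0 0 0;3.5 0 0 0;2.3 0 0 0;1 0 0 0;0.4 0 0 0;0 0 0 0;0 0 0 0"

```text
time_s: 10.43
eef_pos: [0.463, -0.1339, 0.0082]
eef_rot: [[0.001, 0.981, 0.192], [-0.001, 0.192, -0.981], [-1.0, 0.001, 0.001]]
force: [0.6, -0.7, -0.4]
finger_gap: 1.0
```

Call:
step_arm:
  rows: "0 0 0 0;0 0 0 0;0 0 0 0;0 0 0 0;0 0 0 0;0 0 0 0;0 0 0 0;0 0 0 0;0 0 0 0"
  fingers: 1

```text
time_s: 11.18
eef_pos: [0.4629, -0.1344, 0.0084]
eef_rot: [[0.002, 0.981, 0.192], [-0.001, 0.192, -0.981], [-1.0, 0.001, 0.001]]
force: [-1.2, 1.1, 13.8]
finger_gap: 0.523
```

Call:
step_arm:
  rows: "-1 0 0 0;-3 0 0 0;-4 0 0 0;-4 0 0 0;-1 0 0 0;0 0 0 0"

```text
time_s: 11.68
eef_pos: [0.4634, -0.1345, 0.1408]
eef_rot: [[0.006, 0.981, 0.192], [-0.003, 0.192, -0.981], [-1.0, 0.005, 0.004]]
force: [0.6, 0.5, -2.1]
finger_gap: 0.527
```

```bash
python3 - <<'E'
from h import *
plan((.429,.2085,.13),8.1)
E
```

```text
t 11.68 pos [ 0.4634 -0.1345  0.1408] yaw 11.1 j [-0.42  0.42  2.   -0.    0.71 -0.61] gap 0.53 F [ 0.6  0.5 -2.1]
shift [  0.97   3.2  -34.33] |s| 34.5 then turn 0.052
```

Call:
step_arm:
  rows: "0 0.3 -1.8 0;0 0.3 -2.95 0;0 0.3 -2.95 0;0 0.25 -2.95 0;0 0.25 -2.95 0;0 0.25 -2.95 0;0 0.25 -2.95 0;0 0.25 -2.95 0;0 0.25 -2.95 0;0 0.25 -2.95 0;0 0.25 -2.95 0;0 0.25 -2.95 0;0 0 0 0.05;0 0 0 0;0 0 0 0"

```text
time_s: 12.93
eef_pos: [0.427, 0.2078, 0.1364]
eef_rot: [[-0.002, 0.99, 0.144], [-0.001, 0.144, -0.99], [-1.0, -0.002, 0.001]]
force: [-0.2, 0.1, -2.2]
finger_gap: 0.529
```

```bash
python3 - <<'E'
from h import *
plan((.429,.209,.018),8.1)
im,d,C=snap('wrist','w6.png'); tops(C,(.43,.21),.045,.135,.17)
E
```

```text
t 12.93 pos [0.427  0.2078 0.1364] yaw 8.3 j [ 0.31  0.42  2.02 -0.    0.7   0.17] gap 0.53 F [-0.2  0.1 -2.2]
shift [11.84  0.23 -0.09] |s| 11.8 then turn 0.003
n 11647 z 0.1515 ctr [422.7 208.5] [48.3 62.3] rectang 67.9 axis -171.7
```

View pics/w6.png

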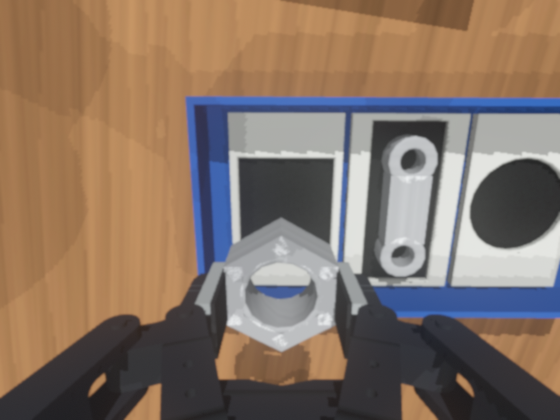

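Call:
step_arm:
  rows: "2.5 0.23 -0.1 0;3 0 0 0;3 0 0 0;2 0 0 0;0.8 0 0 0;0.4 0 0 0;0 0 0 0;0 0 0 0;0 0 0 0"

```text
time_s: 13.73
eef_pos: [0.4304, 0.2094, 0.0213]
eef_rot: [[0.002, 0.99, 0.142], [0.0, 0.142, -0.99], [-1.0, 0.002, -0.0]]
force: [0.6, 0.4, -2.0]
finger_gap: 0.524
```

```bash
python3 - <<'E'
from h import *
plan((.429,.209,.0165),8.1)
im,d,C=snap('wrist','w7.png'); tops(C,(.43,.21),.04,.028,.045)
E
```

```text
t 13.73 pos [0.4304 0.2094 0.0213] yaw 8.2 j [ 0.31  0.63  2.09 -0.    0.41  0.17] gap 0.52 F [ 0.6  0.4 -2. ]
shift [ 0.48 -0.15  0.02] |s| 0.5 then turn 0.002
n 8940 z 0.0365 ctr [431.2 211.7] [60.2 49.6] rectang 41.4 axis -172.2
```

View pics/w7.png

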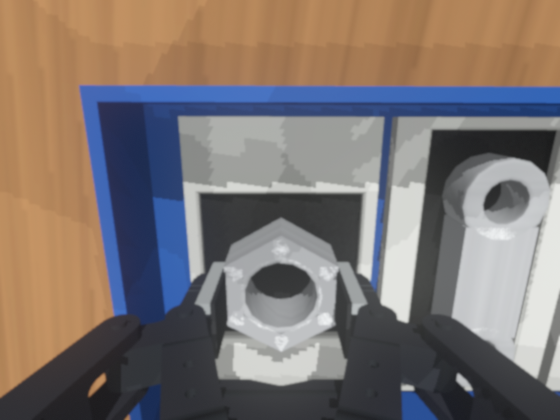

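Call:
step_arm:
  rows: "0.2 -0.1 0 0;0.2 0 0 0;0.05 0 0 0;0 0 0 0;0 0 0 0"

```text
time_s: 14.2
eef_pos: [0.429, 0.2093, 0.0165]
eef_rot: [[0.001, 0.99, 0.143], [0.0, 0.143, -0.99], [-1.0, 0.001, -0.0]]
force: [-3.0, -0.5, 10.0]
finger_gap: 0.521
```

Call:
step_arm:
  rows: "0 0 0 0;0 0 0 0;0 0 0 0;0 0 0 0;0 0 0 0"
  fingers: 0.3

```text
time_s: 14.62
eef_pos: [0.4289, 0.2092, 0.0157]
eef_rot: [[0.0, 0.99, 0.143], [-0.0, 0.143, -0.99], [-1.0, -0.0, 0.0]]
force: [-0.7, -0.1, -0.3]
finger_gap: 0.699
```

Call:
step_arm:
  rows: "-1 0 0 0;-3 0 0 0;-3 0 0 0;-3 0 0 0;-3 0 0 0;-1 0 0 0;0 0 0 0"

```text
time_s: 15.2
eef_pos: [0.4296, 0.2095, 0.1589]
eef_rot: [[0.005, 0.99, 0.143], [0.002, 0.143, -0.99], [-1.0, 0.005, -0.001]]
force: [-0.1, 0.2, -0.9]
finger_gap: 0.698
```

```bash
python3 - <<'E'
from h import *
im,d,C=snap('wrist','w8.png'); tops(C,(.43,.21),.035,.02,.045); tops(C,(.5205,.2215),.05,.02,.04)
plan((.597,-.279,.17),8.1)
E
```

```text
n 2037 z 0.0315 ctr [427.2 208.9] [46.  52.6] rectang 8.6 axis 102.2
n 4159 z 0.0275 ctr [518.7 221.1] [35.  99.5] rectang 8.2 axis 98.4
t 15.25 pos [0.4291 0.2093 0.1571] yaw 8.2 j [ 0.32  0.39  2.   -0.    0.76  0.17] gap 0.7 F [ 0.4  0.2 -0.4]
shift [-1.28  9.66 50.73] |s| 51.7 then turn 0.002
```

Call:
step_arm:
  rows: "0 0.4 2 0;0 0.6 3.25 0;0 0.6 3.25 0;0 0.6 3.25 0;0 0.62 3.25 0;0 0.62 3.25 0;0 0.62 3.25 0;0 0.62 3.25 0;0 0.62 3.25 0;0 0.62 3.25 0;0 0.62 3.25 0;0 0.62 3.25 0;0 0.62 3.25 0;0 0.62 3.25 0;0 0.62 3.25 0;0 0.62 3.25 0;0 0 0 0;0 0 0 0"
  fingers: 0

```text
time_s: 16.75
eef_pos: [0.5959, -0.2805, 0.1535]
eef_rot: [[-0.003, 0.99, 0.14], [0.001, 0.14, -0.99], [-1.0, -0.002, -0.002]]
force: [-0.0, 0.1, -0.2]
finger_gap: 0.997
```

```bash
python3 - <<'E'
from h import *
im,d,C=snap('wrist','w9.png'); tops(C,(.597,-.279),.05,.04,.05); tops(C,(.597,-.279),.05,.003,.01)
plan((.597,-.279,.013),8.1)
E
```

```text
n 877 z 0.0444 ctr [ 597.7 -278.6] [35.2 35.1] rectang 42.8 axis 99.3
n 1363 z 0.0056 ctr [ 597.  -275.2] [55.2 47.8] rectang 8.8 axis -169.1
t 16.8 pos [ 0.5958 -0.2793  0.1539] yaw 8.1 j [-0.54  0.62  1.55  0.    0.98 -0.68] gap 1.0 F [-0.1  0.8  0. ]
shift [1.409e+01 1.600e-01 1.000e-02] |s| 14.1 then turn 0.001
```

View pics/w9.png

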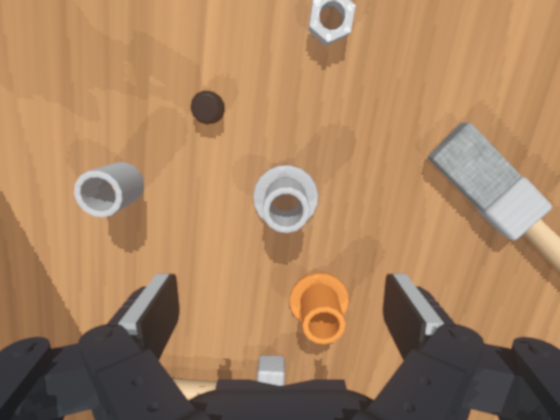

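Call:
step_arm:
  rows: "3 0.2 -0.05 0;3.5 0 0 0;3.5 0 0 0;2.4 0 0 0;1 0 0 0;0.4 0 0 0;0 0 0 0;0 0 0 0"

```text
time_s: 17.47
eef_pos: [0.5991, -0.2785, 0.0192]
eef_rot: [[0.001, 0.99, 0.143], [-0.001, 0.143, -0.99], [-1.0, 0.001, 0.001]]
force: [0.0, -0.2, 0.6]
finger_gap: 1.0
```

Call:
step_arm:
  rows: "0 0 0 0;0 0 0 0;0 0 0 0;0 0 0 0;0 0 0 0;0 0 0 0;0 0 0 0;0 0 0 0;0 0 0 0;0 0 0 0"
  fingers: 1

```text
time_s: 18.3
eef_pos: [0.5989, -0.2788, 0.0188]
eef_rot: [[0.001, 0.99, 0.142], [-0.001, 0.142, -0.99], [-1.0, 0.001, 0.001]]
force: [1.0, 0.9, 5.5]
finger_gap: 0.393
```

Call:
step_arm:
  rows: "-1 0 0 0;-3 0 0 0;-4 0 0 0;-4 0 0 0;-1 0 0 0;0 0 0 0"

```text
time_s: 18.8
eef_pos: [0.5995, -0.2792, 0.1518]
eef_rot: [[0.005, 0.99, 0.143], [-0.003, 0.143, -0.99], [-1.0, 0.005, 0.004]]
force: [-0.9, -0.3, -4.3]
finger_gap: 0.391
```

```bash
python3 - <<'E'
from h import *
plan((.612,.2345,.14),8.1)
E
```

```text
t 18.8 pos [ 0.5995 -0.2792  0.1518] yaw 8.2 j [-0.54  0.62  1.55 -0.    0.97 -0.68] gap 0.39 F [-0.9 -0.3 -4.3]
shift [  1.02   8.55 -50.67] |s| 51.4 then turn 0.002
```

Call:
step_arm:
  rows: "0 0.4 -2 0;0 0.5 -3.2 0;0 0.55 -3.25 0;0 0.55 -3.25 0;0 0.55 -3.25 0;0 0.55 -3.25 0;0 0.55 -3.25 0;0 0.55 -3.25 0;0 0.55 -3.25 0;0 0.55 -3.25 0;0 0.55 -3.25 0;0 0.55 -3.25 0;0 0.55 -3.25 0;0 0.55 -3.25 0;0 0.55 -3.25 0;0 0.55 -3.25 0;0 0 0 0;0 0 0 0"

```text
time_s: 20.3
eef_pos: [0.6102, 0.2369, 0.1455]
eef_rot: [[-0.003, 0.989, 0.145], [-0.001, 0.145, -0.989], [-1.0, -0.003, 0.001]]
force: [0.4, -1.4, -3.0]
finger_gap: 0.392
```

```bash
python3 - <<'E'
from h import *
plan((.612,.2347,.031),8.1)
E
```

```text
t 20.3 pos [0.6102 0.2369 0.1455] yaw 8.3 j [ 0.27  0.62  1.57 -0.    0.96  0.12] gap 0.39 F [ 0.4 -1.4 -3. ]
shift [11.45  0.19  0.24] |s| 11.5 then turn 0.004
```

Call:
step_arm:
  rows: "2.5 0.15 0.24 0;3 0 0 0;3 0 0 0;2 0 0 0;0.6 0 0 0;0.2 0 0 0;0 0 0 0;0 0 0 0"

```text
time_s: 20.97
eef_pos: [0.6138, 0.2331, 0.0359]
eef_rot: [[0.001, 0.99, 0.142], [0.0, 0.142, -0.99], [-1.0, 0.002, -0.0]]
force: [0.2, 0.5, -2.7]
finger_gap: 0.388
```

```bash
python3 - <<'E'
from h import *
plan((.612,.2347,.027),8.1)
im,d,C=snap('wrist','w10.png')
E
```

```text
t 20.97 pos [0.6138 0.2331 0.0359] yaw 8.2 j [ 0.26  0.76  1.63 -0.    0.75  0.12] gap 0.39 F [ 0.2  0.5 -2.7]
shift [ 0.89 -0.16 -0.18] |s| 0.9 then turn 0.001
```

View pics/w10.png

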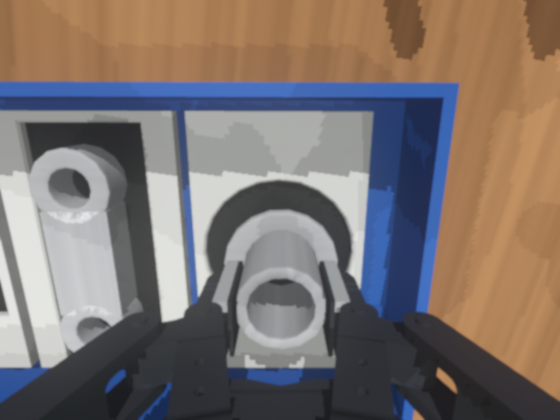

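Call:
step_arm:
  rows: "0.3 -0.1 -0.15 0;0.3 0 0 0;0.2 0 0 0;0.05 0 0 0;0 0 0 0;0 0 0 0"

```text
time_s: 21.52
eef_pos: [0.612, 0.2348, 0.0268]
eef_rot: [[0.0, 0.99, 0.143], [0.0, 0.143, -0.99], [-1.0, 0.0, -0.0]]
force: [-2.4, -0.4, 4.7]
finger_gap: 0.393
```

```bash
python3 - <<'E'
from h import *
plan((.612,.2347,.027),8.1)
E
```

```text
t 21.52 pos [0.612  0.2348 0.0268] yaw 8.2 j [ 0.27  0.77  1.64 -0.    0.73  0.12] gap 0.39 F [-2.4 -0.4  4.7]
shift [-0.02 -0.    0.01] |s| 0.0 then turn 0.002
```

In contact with the floor; release.

Call:
step_arm:
  rows: "0 0 0 0;0 0 0 0;0 0 0 0;0 0 0 0;0 0 0 0"
  fingers: 0.35

```text
time_s: 21.93
eef_pos: [0.6121, 0.2346, 0.0262]
eef_rot: [[0.0, 0.99, 0.142], [-0.0, 0.142, -0.99], [-1.0, 0.0, 0.0]]
force: [-0.2, -0.5, 0.3]
finger_gap: 0.652
```

Call:
step_arm:
  rows: "-1 0 0 0;-3 0 0 0;-3 0 0 0;-3 0 0 0;-3 0 0 0;-2 0 0 0;0 0 0 0;0 0 0 0"

```text
time_s: 22.6
eef_pos: [0.6122, 0.2348, 0.178]
eef_rot: [[0.003, 0.99, 0.143], [0.001, 0.143, -0.99], [-1.0, 0.003, -0.0]]
force: [0.8, 0.4, -0.7]
finger_gap: 0.649
```

```bash
python3 - <<'E'
from h import *
im,d,C=snap('wrist'); P=C
tops(C,(.612,.235),.025,.045,.06);tops(C,(.612,.235),.035,.011,.017)
im,d,C=snap('top','top1.png'); big=cv2.resize(im[120:320,110:430],None,fx=2.4,fy=2.4); cv2.imwrite('pics/t1c.png',big[:,:,::-1])
for n,c,r,a,b in [('link',(.5205,.2215),.06,.022,.035),('nut',(.429,.209),.035,.026,.038),('bush',(.612,.235),.025,.045,.06),('short',(.472,-.005),.055,.015,.03),('nuts',(.612,-.138),.03,.012,.022),('bushP',(.46,-.286),.03,.04,.05)]:
    print(n); tops(C,c,r,a,b)
plan((.6,.2,.17))
E
```

```text
n 837 z 0.0523 ctr [610.2 234.6] [34.5 35.3] rectang 7.9 axis 97.8
n 1205 z 0.0136 ctr [609.8 238.1] [55.3 48.3] rectang 4.5 axis -172.1
link
n 404 z 0.0267 ctr [520.2 213.3] [33.5 93.3] rectang 9.0 axis 98.4
nut
n 202 z 0.0309 ctr [428.  207.4] [46.  49.9] rectang 8.5 axis 86.0
bush
n 73 z 0.0512 ctr [610.7 230.2] [34.9 27.9] rectang 5.3 axis -172.1
short
n 269 z 0.0192 ctr [472.   -4.5] [34.8 73.3] rectang 54.5 axis 146.5
nuts
n 72 z 0.0152 ctr [ 611.7 -139.9] [30.1 30.2] rectang 45.7 axis -155.2
bushP
n 87 z 0.0438 ctr [ 457.7 -286.5] [33.9 34.8] rectang 27.9 axis 87.2
t 22.7 pos [0.6115 0.2345 0.1757] yaw 8.2 j [ 0.27  0.59  1.54 -0.    1.01  0.12] gap 0.65 F [-0.8 -0.6 -0.1]
shift [ 0.57 -1.63  3.25] |s| 3.7 then turn 0
```

View pics/t1c.png

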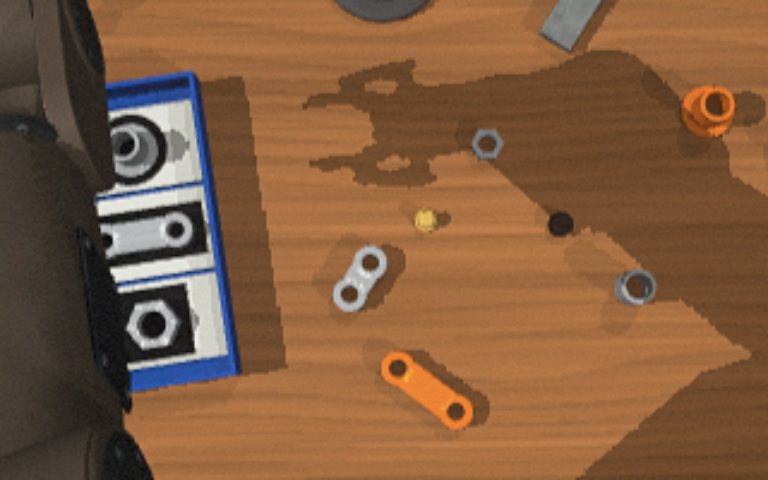

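All three are seated, and the short link, small nut and plain bush are where they started. The arm is clear of everything.

```bash
python3 -c "
from rig import robot; print(robot.finish_job())"
```

```text
the job is handed in; nothing more can be done
None
```

The kit is packed and handed in at about 22.7 s of the 93 s allowed. The long link is in the long recess, the large nut in the square one, and the flanged bush, flange down, in the round one. All three are released, with the gripper raised clear.

- **Height:** in the wrist camera's last views, the tops were at about 27.5 mm (link), 31.5 mm (nut) and 52.3 mm (bush). Fully seated they should be at 28, 32 and 53 mm, so each is within 1 mm.
- **Position:** each part's centre was within about 3 mm of its recess middle.
- **Parts left alone:** the final top view put the short link, small nut and plain bush within 1 mm of where they started. The orange look-alikes were not touched.
- **Disagreement:** the final top view gave centres for the link and bush that were 5 to 8 mm different. The arm hid part of both in that picture, so I relied on the wrist camera for those two.

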